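# Close the glaze pot: lock a groove coupler with its two cam arms

## Robot

A 6-joint arm with a two-finger parallel gripper is mounted at the origin on the work surface. World frame = base frame: x ahead of the robot, y to its left, z up, the work surface at z = 0. Lengths are in m, angles in rad, forces in N, time in s.
With the tool pointing down it reaches from about 0.35 to 0.775 m from the base axis. Payload 7.3 kg.
Tool frame: the origin (TCP) lies at the very end of the fingers, on their centre line; the grasp point (between the pads) lies grip_point_offset behind it (grip_point_offset is the distance from the TCP to the grasp point, in m); z points along the fingers, y is the direction in which the jaws open and shut (so a half turn about z gives the same grasp; the last joint's range is limited). The gripper opens to 92 mm and grips with 3 to 60 N. Pads are 19 mm wide; open, the fingers measure 130 mm over their backs; the gripper's body (75 mm by 190 mm) begins 47 mm behind the grasp point.
Start: joints at [-1.318, 0.342, 1.524, -0, 1.275, -0.146], TCP at [0.204, -0.484, 0.227] pointing down, gripper open.
Joint ranges: [-2.53, 2.53], [-0.77, 2.02], [0.04, 2.7], [-1, 4.14], [0.28, 2.66], [-3.11, 3.11]. Speed limits (rad/s): [2.57, 2.57, 3.14, 3.14, 3.14, 3.14].

## Interface

Orientations are given as [roll, pitch, yaw] about the fixed x, y, z axes, in that order (R = Rz(yaw) Ry(pitch) Rx(roll)).
In Python, from cell import * gives the robot as it stands.
- The arm moves only by the shell command python3 -m inch 'ROWS' [OPENING] [FORCE]. ROWS is JSON, a list that holds one entry, the list of rows, each a list of 4 numbers: the shift along the tool's x, y, z in mm, then the turn about the tool's z in rad. In form: [[[x, y, z, roll], ...]]. A call has 1 to 10 rows; each row shifts and turns the commanded pose from where the row before left it, along the tool's axes as they then stand; what a row does not reach is not made up. A row lasts 1/8 s, in which the tool goes at most 62.5 mm and 10.7 degrees, less where a joint would pass 70% of its speed; a pose out of reach is approached as far as the arm can. A call with a gripper value outside its range is refused whole. OPENING is the closure, from -1 (fully open) to 1 (shut), set as the call begins (- or left out, the last holds). The fingers move at their own pace and stop on an object; FORCE is the grip in N (left out, the last holds). Time passes only in rows, so rows that do not move let the fingers close. It gives the time, the measured TCP pose, the force and the opening at its end, in the units of the state.
- observe(): the state, without advancing time (a new reading comes with each control period).
- read_camera(name): name is "scene" or "top" or "wrist"; returns a dict with "img" (400x640x3 uint8, blue, green, red), "fx", "fy", "cx", "cy" (pixels), "eye" and "rotation" of the camera in the world; the wrist camera has in their place "T_tool_cam" (4x4, takes a point from camera to tool coordinates, whose origin is the TCP and whose axes are the flange's). Camera axes: x right, y down, z forward; pixel columns grow to the right and rows downward; lengths in m; the calibration is good to about 2 mm. A picture is of the moment at which its call begins: read the wrist's pose just before it. There is no depth.
- hand_in(): hands the job in, once; it reports no verdict.
Trained networks look in the newest picture that a camera, given by its name, has taken for a name from the list of things; names that differ only in an ending like _2 or _b are one class to them, and where a whole thing is asked for, a point or a joint stands for the part that bears it (a point fixed in the world has none). Each returns a list of dicts, best first, with "conf" (0 to 1); they miss things now and then, are a little off and sometimes report something else, mostly with a low value. They report only what shows in the picture. A call takes as long as a camera call. They do not tell look-alikes from the thing itself.
- boxes_of(camera, label): "at" ([row, column] in pixels, amid what is visible of it).
- place_of(camera, label): "at" ([row, column] in pixels: a listed point, or the origin of a listed thing).
The state is a dict: "time": time; "qpos": joint angles; "qvel": joint speeds; "joint_efforts": joint torques, N m; "tool_pos": TCP position; "tool_rot": TCP orientation; "contact_force": force on the tool from outside, world axes, zero at the start; "torque": the same for the moment, N m; "opening": finger opening in m.
Only numpy, scipy, OpenCV 4.12 (cv2) and the standard library are available. Lean on these libraries where they do the work, as an engineer would, in place of code of your own. Each camera call takes 0.05 s, during which the arm holds its last target. There are 200 camera calls.

## Task

Put the aluminium coupler, upright, over the brass filling port of the blue glaze pot, with its arms still raised, and push or swing both cam arms down together, keeping them in step, until both hang fully down and the coupler is drawn down tight on its seal. The port sits a little off the pot's centre, so find it by feel. Be gentle: neither ram the coupler onto the port nor force the arms, which bend. Leave everything else on the bench where it is and let go at the end.

Things in the scene. Friction and masses are not known exactly. Their poses are not given: they have to be found in the camera images.
- coupler_mid (a point): Centre (half-way up) of the loose groove coupler: an aluminium cup, mouth down, 48 mm across, 42 mm high, about 0.3 kg. z up along its axis; y points at cam arm a, -y at cam arm b; the sides facing +x and -x are clear for gripping. Starts upright on the bench. Bore 39 mm across, 38 mm deep. Mouth 21 mm below this point, flat top 21 mm above.
- coupler: The same coupler; origin at the centre of its mouth (underside), z up, y towards cam arm a. The hinges of its two arms are level lines along its x, 27 mm from its axis on its +y and -y sides, 24 mm above the mouth. On the port its mouth goes about 33 mm below the port's top when resting on the seal, 37 to 38 mm when locked. It may stand at any turn about the port.
- tank: Fixed blue glaze pot, 180 mm across, steel lid 75 mm above the bench with an upright brass filling port near its middle; a gauge sticks out at its +x side, 105 mm from the centre. Origin on the bench under the centre of the pot, z up. The port's true place is NOT measured: its axis is 6 to 9 mm off the pot's centre, in any direction, and its top is 164 to 172 mm above the bench.
- seal (a joint): The filling port: 36 mm across, 2.5 mm bevel round its top edge, groove of 22 mm diameter from 10 to 32 mm below its top, then a 35 mm neck on a 50 mm nut (nut 78 mm below the top). The lid around it is clear. On its top a black springy seal, 25 mm across, 5 mm high; the value is the seal's travel in m: 0 free, negative when pressed (about 3.5 N per mm; -0.001 under the coupler's weight, -0.004 to -0.006 when locked).
- cam_a (a joint): Angle (rad) of the brass cam arm on the coupler's +y side: 0 = raised, sloping outwards 40 degrees above level; 0.7 level; 2.2 fully down along the coupler's side; stop 2.27. Stiff: stays where left, takes about 3 to 8 N half-way along. Its cam enters the groove past 1.05 and pulls the coupler down over the last 0.4 rad; past about 2.15 it holds itself.
- cam_b (a joint): Angle (rad) of the brass cam arm on the coupler's -y side: 0 = raised, sloping outwards 40 degrees above level; 0.7 level; 2.2 fully down along the coupler's side; stop 2.27. Stiff: stays where left, takes about 3 to 8 N half-way along. Its cam enters the groove past 1.05 and pulls the coupler down over the last 0.4 rad; past about 2.15 it holds itself.
- lever_a: Bar of cam arm a: 42 mm long from its hinge, 12 mm wide (16 mm at the red end), 6 to 8 mm thick. Origin at the free (red) end, on the centre line; x along the bar away from the hinge. More than 30 N bends it.
- lever_b: Bar of cam arm b: 42 mm long from its hinge, 12 mm wide (16 mm at the red end), 6 to 8 mm thick. Origin at the free (red) end, on the centre line; x along the bar away from the hinge. More than 30 N bends it.
- gasket: Bystander: flat black rubber washer, 48 mm across, 6 mm thick; origin under its centre
- wrench: Bystander: steel wrench, 150 mm long, lying flat; origin under its middle
- bowl: Bystander: fired terracotta bowl, 110 mm across, 55 mm high; origin under its centre
- glaze_jar: Bystander: blue-green glaze jar with a white cap, 64 mm across, 100 mm high; origin under its centre
- slip_cup: Bystander: cream cup, 72 mm across, 85 mm high; origin under its centre
- clay_block: Bystander: brown block of clay, 100 x 70 x 45 mm; origin under its centre
- brush: Bystander: paint brush lying flat; origin under its middle
Mind the look-alikes: they are no part of the job. What is shaped like the coupler but pink or purple is not meant.

How it is judged:
By the outcome, as a careful person would: the job done as asked, in the order asked, and still so for the second after the job is handed in, with the robot touching nothing.
It also fails if it takes over 72 s, if anything falls off the work surface, if the arm or the gripper's body presses on something with over 40 N, if the wrist force passes 120 N, or if a joint passes its speed limit or range.

## Working session

There is one attempt and no reset: what is moved stays moved. The work goes in short steps, Python scripts to look and compute and a shell command to move; the robot and the scene stay as the last step left them, time stands still between calls to the robot, and variables do not carry over. Pictures are saved under pics/ and viewed, about 8 in all and at most 12, crops included, and the job is handed in when it is done.

```bash
mkdir -p pics; ls; cat > h.py <<'E'
from cell import *
import numpy as np, cv2
from scipy.spatial.transform import Rotation as R
def cam(name):
    s=observe(); c=read_camera(name)
    if name=="wrist":
        T=np.eye(4); T[:3,:3]=R.from_euler('xyz',s['tool_rot']).as_matrix(); T[:3,3]=s['tool_pos']
        M=T@np.array(c['T_tool_cam']); c['eye']=M[:3,3]; c['rotation']=M[:3,:3]
    c['eye']=np.array(c['eye']); c['rotation']=np.array(c['rotation']).reshape(3,3); return c
def ray(c,at):
    d=c['rotation']@np.array([(at[1]-c['cx'])/c['fx'],(at[0]-c['cy'])/c['fy'],1]); return c['eye'],d/np.linalg.norm(d)
def onz(c,at,z):
    e,d=ray(c,at); return e+d*(z-e[2])/d[2]
def proj(c,p):
    q=c['rotation'].T@(np.array(p)-c['eye']); return [c['cy']+c['fy']*q[1]/q[2], c['cx']+c['fx']*q[0]/q[2]]
E
python3 - <<'E'
from h import *
np.set_printoptions(precision=4,suppress=True)
print(observe())
try: print(grip_point_offset)
except Exception as e: print(e)
H={'coupler_mid':.021,'coupler':0,'tank':0,'seal':.165,'lever_a':.05,'lever_b':.05,'gasket':0,'wrench':0,'bowl':0,'glaze_jar':0,'slip_cup':0,'clay_block':0,'brush':0}
for n in('top','scene'):
    c=cam(n); cv2.imwrite(f'pics/{n}0.png',c['img']); print(n,c['eye'],c['fx'])
    for l,z in H.items():
        print(l,[(np.round(o['at'],1).tolist(),round(o['conf'],2),onz(c,o['at'],z)[:2].round(3).tolist()) for o in place_of(n,l)[:4]])
E
```

```text
pics
{'time': 0.0, 'qpos': array([-1.318 ,  0.3427,  1.525 , -0.    ,  1.2754, -0.146 ]), 'qvel': array([-0.0016, -0.0008,  0.0001,  0.0013, -0.0009,  0.0004]), 'joint_efforts': array([  0.0008, -43.1238, -24.4215,   0.0718,   0.056 ,  -0.0002]), 'tool_pos': array([ 0.2038, -0.4834,  0.2261]), 'tool_rot': array([-3.1401, -0.0002,  0.3988]), 'contact_force': array([-0.6032, -0.3748, -0.7478]), 'torque': array([-0.022 , -0.0075, -0.0291]), 'opening': 0.09200051402864165}
0.0188Traceback (most recent call last):
  File "<stdin>", line 8, in <module>
  File "h.py", line 9, in cam
    c['eye']=np.array(c['eye']); c['rotation']=np.array(c['rotation']).reshape(3,3); return c
                                               ~~~~~~~~~~~~~~~~~~~~~~~~~~~~~~~^^^^^
ValueError: cannot reshape array of size 3 into shape (3,3)
```

```bash
python3 - <<'E'
s=open('h.py').read()
s=s.replace("c['rotation']=np.array(c['rotation']).reshape(3,3); return c","r=np.array(c['rotation']); c['rotation']=R.from_euler('xyz',r).as_matrix() if r.size==3 else r; return c")
open('h.py','w').write(s)
E
python3 - <<'E'
from h import *
np.set_printoptions(precision=4,suppress=True)
H={'coupler_mid':.021,'coupler':0,'tank':0,'seal':.165,'lever_a':.05,'lever_b':.05,'gasket':0,'wrench':0,'bowl':0,'glaze_jar':0,'slip_cup':0,'clay_block':0,'brush':0}
for n in('top','scene'):
    c=cam(n); cv2.imwrite(f'pics/{n}0.png',c['img']); print(n,c['eye'],c['fx'],c['rotation'][:,2])
    for l,z in H.items():
        print(l,[(np.round(o['at'],1).tolist(),round(o['conf'],2),onz(c,o['at'],z)[:2].round(3).tolist()) for o in place_of(n,l)[:4]])
E
```

```text
top [0.3013 0.0042 1.594 ] 438.7272560204524 [ 0.157  -0.0108 -0.9875]
coupler_mid [([199.5, 368.3], 0.82, [0.551, -0.184]), ([237.2, 360.7], 0.65, [0.415, -0.152]), ([204.0, 407.8], 0.61, [0.533, -0.327]), ([163.5, 430.2], 0.55, [0.683, -0.417])]
coupler [([198.5, 364.2], 0.77, [0.559, -0.172]), ([239.8, 361.8], 0.74, [0.407, -0.158]), ([166.3, 431.0], 0.69, [0.677, -0.425]), ([205.6, 405.7], 0.65, [0.53, -0.324])]
tank [([204.7, 251.0], 0.76, [0.542, 0.245]), ([196.5, 350.1], 0.4, [0.567, -0.12])]Traceback (most recent call last):
  File "<stdin>", line 7, in <module>
ValueError: it knows: bowl, brush, clay_block, coupler, coupler_mid, gasket, glaze_jar, lever, slip_cup, tank, wrench
```

View pics/top0.png

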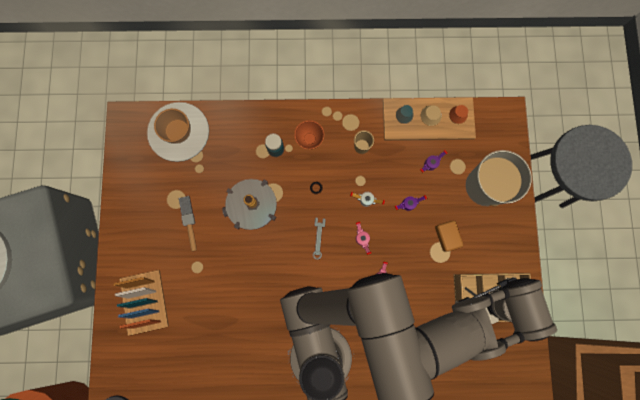

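```bash
cat >> h.py <<'E'
np.set_printoptions(precision=4,suppress=True)
def step(dx,dy,dz=0):
    s=observe(); M=R.from_euler('xyz',s['tool_rot']).as_matrix(); return (M.T@np.array([dx,dy,dz])*1000).round(1)
E
python3 - <<'E'
from h import *
n='scene'; c=cam(n); cv2.imwrite(f'pics/{n}0.png',c['img'])
for l,z in {'coupler_mid':.021,'tank':0,'lever':.05}.items():
  print(l,[(np.round(o['at'],1).tolist(),round(o['conf'],2),onz(c,o['at'],z)[:2].round(3).tolist()) for o in place_of(n,l)[:6]])
c=cam('top');print([(np.round(o['at'],1).tolist(),round(o['conf'],2),onz(c,o['at'],.05)[:2].round(3).tolist()) for o in place_of('top','lever')])
print(read_camera('wrist')['T_tool_cam'],read_camera('wrist')['fx'])
print(step(.551-.204,-.184+.483,.03))
E
```

```text
coupler_mid [([336.4, 185.8], 0.85, [0.687, -0.424]), ([209.2, 253.7], 0.74, [0.409, -0.154]), ([266.4, 208.3], 0.73, [0.532, -0.327]), ([250.0, 261.1], 0.69, [0.55, -0.184]), ([186.7, 221.2], 0.58, [0.278, -0.214]), ([241.0, 331.6], 0.37, [0.613, 0.0])]
tank [([200.1, 391.4], 0.86, [0.556, 0.238])]
lever [([194.5, 239.1], 0.63, [0.36, -0.177]), ([310.5, 200.0], 0.59, [0.656, -0.373]), ([249.2, 236.7], 0.55, [0.536, -0.243]), ([240.5, 286.6], 0.55, [0.572, -0.115]), ([164.2, 215.4], 0.52, [0.204, -0.204]), ([280.3, 186.9], 0.51, [0.564, -0.382])]
[([170.7, 421.6], 0.6, [0.649, -0.377]), ([198.8, 425.8], 0.59, [0.546, -0.386]), ([152.7, 444.8], 0.54, [0.715, -0.465]), ([251.3, 369.4], 0.52, [0.363, -0.179]), ([204.9, 394.6], 0.52, [0.526, -0.274]), ([219.6, 356.0], 0.51, [0.475, -0.135]), ([192.7, 345.4], 0.49, [0.573, -0.099]), ([260.8, 384.7], 0.44, [0.329, -0.231]), ([200.4, 384.7], 0.42, [0.543, -0.239])]
[[-0.0002 -0.9688 -0.248   0.0666]
 [ 1.     -0.0003  0.0007 -0.0003]
 [-0.0007 -0.248   0.9688 -0.1578]
 [ 0.      0.      0.      1.    ]] 310.10503871530767
[ 435.9 -140.8  -30. ]
```

```bash
python3 -m inch '[[[48,-15.6,-10,0],[55,-18,-10,0],[55,-18,0,0],[55,-18,0,0],[55,-18,0,0],[55,-18,0,0],[55,-18,0,0],[48,-15.6,0,0],[5,-1,0,0],[0,0,0,-0.16]]]' -1
python3 -m inch '[[[0,0,0,-0.16],[0,0,0,-0.16],[0,0,0,-0.16],[0,0,0,-0.16],[0,0,0,-0.14],[0,0,0,0],[0,0,0,0]]]'
python3 - <<'E'
from h import *
c=cam('wrist'); cv2.imwrite('pics/w1.png',c['img']); s=observe(); print(s['tool_pos'],s['tool_rot'],s['qpos'])
for l,z in {'coupler_mid':.021,'coupler':0,'lever':.051}.items():
  print(l,[(np.round(o['at'],1).tolist(),round(o['conf'],2),onz(c,o['at'],z)[:2].round(4).tolist()) for o in place_of('wrist',l)[:6]])
E
```

```text
time: 1.9
tool_pos: [0.5466, -0.187, 0.2464]
tool_rot: [-3.141, 0.001, 0.564]
contact_force: [-0.5, -0.9, -0.1]
opening: 0.0915
time: 2.78
tool_pos: [0.5463, -0.1877, 0.2468]
tool_rot: [-3.142, 0.0, 1.335]
contact_force: [-0.1, 0.7, -0.1]
opening: 0.0916
[ 0.5464 -0.1876  0.2468] [3.1416 0.0002 1.3361] [-0.4633  0.4259  1.3394 -0.0002  1.3762 -0.2286]
coupler_mid [([273.0, 334.1], 0.83, [0.5344, -0.3302]), ([170.9, 208.5], 0.63, [0.4128, -0.1559]), ([157.1, 322.3], 0.59, [0.5552, -0.1724])]
coupler [([159.8, 320.9], 0.91, [0.5523, -0.1781]), ([266.5, 332.2], 0.85, [0.5326, -0.3309]), ([168.9, 213.9], 0.74, [0.4124, -0.1569])]
lever [([215.8, 317.6], 0.79, [0.5341, -0.2356]), ([319.4, 360.8], 0.7, [0.5558, -0.3878]), ([200.3, 158.2], 0.66, [0.3554, -0.1729]), ([148.9, 238.6], 0.63, [0.4656, -0.1373]), ([108.2, 324.1], 0.56, [0.57, -0.1166])]
```

View pics/w1.png

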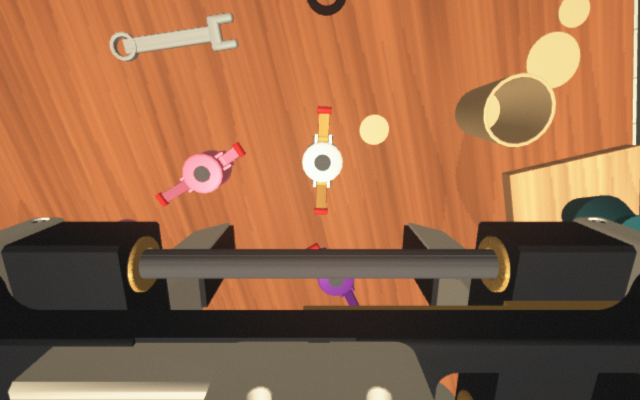

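```bash
python3 - <<'E'
from h import *
c=cam('wrist'); im=c['img'].astype(int)
hsv=cv2.cvtColor(c['img'],cv2.COLOR_BGR2HSV)
w=((hsv[...,1]<40)&(hsv[...,2]>150)).astype(np.uint8); w[:135]=0;w[190:]=0;w[:,:300]=0;w[:,345:]=0
ys,xs=np.where(w); (cx,cy),r=cv2.minEnclosingCircle(np.stack([xs,ys],1).astype(np.float32)); print(cx,cy,r,xs.min(),xs.max(),ys.min(),ys.max())
ctr=onz(c,(cy,cx),.042); print(ctr, onz(c,((ys.min()+ys.max())/2,(xs.min()+xs.max())/2),.042))
red=((hsv[...,0]<6)|(hsv[...,0]>174))&(hsv[...,1]>200)
P=[]
for a,b in((100,120),(200,220)):
    m=red.copy(); m[:a]=0;m[b:]=0;m[:,:305]=0;m[:,345:]=0
    y,x=np.where(m); print(len(y),y.mean(),x.mean()); P.append(onz(c,(y.mean(),x.mean()),.051)); print(P[-1])
d=P[0]-P[1]; print(np.hypot(*d[:2]),'ydir',np.arctan2(d[1],d[0]),'mid',(P[0]+P[1])/2)
s=observe(); g=(P[0]+P[1])/2; g[2]=.021-.012
print(s['tool_pos'],step(*(ctr-s['tool_pos'])))
E
```

```text
322.22796630859375 160.58045959472656 27.042814254760742 303 341 135 187
[ 0.5548 -0.1732  0.042 ] [ 0.5545 -0.1736  0.042 ]
4 108.25 324.0
[ 0.5701 -0.1162  0.051 ]
0 nan nan
[nan nan nan]
nan ydir nan mid [nan nan nan]
[ 0.5466 -0.1873  0.2467] [ 15.6   4.8 204.7]<stdin>:11: RuntimeWarning: Mean of empty slice.
  ret = ret.dtype.type(ret / rcount)
```

```bash
python3 -m inch '[[[3.5,1,30,0.045],[5,1.2,45,0],[5,1.2,40,0],[0,0,0,0],[0,0,0,0]]]'
cat > look.py <<'E'
from h import *
import sys
s=observe(); c=cam('wrist'); cv2.imwrite('pics/%s.png'%sys.argv[1],c['img']); print(s['tool_pos'],s['tool_rot'],s['contact_force'])
p=s['tool_pos']
z0=float(sys.argv[2])
for l,z in {'coupler_mid':z0+.021,'coupler':z0,'lever':z0+.051}.items():
  for o in place_of('wrist',l)[:4]:
    q=onz(c,o['at'],z); print(l,np.round(o['at'],1),round(o['conf'],2),q[:2],'tool',step(*(q-p)))
E
python3 look.py w2 0
```

```text
time: 3.65
tool_pos: [0.5543, -0.1756, 0.1333]
tool_rot: [3.139, 0.001, 1.294]
contact_force: [0.8, 0.1, 1.2]
opening: 0.0918
[ 0.5543 -0.1756  0.1333] [3.1393 0.0005 1.2937] [0.8451 0.0933 1.1938]
coupler_mid [211.6 163.9] 0.8 [ 0.4146 -0.1544] tool [ -17.7 -140.6  111.8]
coupler_mid [193.  318.7] 0.64 [ 0.5548 -0.1763] tool [ -0.4   0.3 112.3]
coupler [185.7 315.3] 0.89 [ 0.5523 -0.1735] tool [  1.6  -3.  133.3]
coupler [205.1 173.3] 0.59 [ 0.4138 -0.1541] tool [ -17.7 -141.6  132.8]
lever [184.2 197.3] 0.9 [ 0.4664 -0.1358] tool [ 14.3 -95.7  82. ]
lever [119.6 315.8] 0.74 [ 0.5702 -0.1137] tool [63.9 -1.9 82.3]
```

View pics/w2.png

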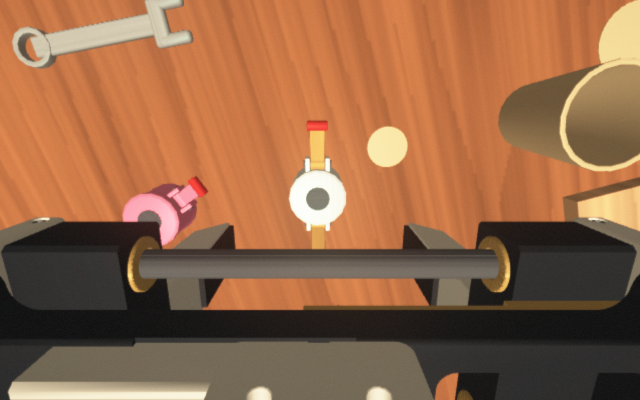

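```bash
python3 -m inch '[[[3.5,-1.5,40,0],[0,0,40,0],[0,0,30,0],[0,0,17,0],[0,0,0,0],[0,0,0,0]]]'
python3 -m inch '[[[0,0,0,0],[0,0,0,0],[0,0,0,0],[0,0,0,0],[0,0,0,0],[0,0,0,0],[0,0,0,0],[0,0,0,0]]]' 1 20
```

```text
time: 4.6
tool_pos: [0.5539, -0.1718, 0.0061]
tool_rot: [3.139, 0.0, 1.294]
contact_force: [0.8, -0.3, 0.8]
opening: 0.0918
time: 5.6
tool_pos: [0.5532, -0.1715, 0.0048]
tool_rot: [3.141, 0.0, 1.294]
contact_force: [2.2, -1.1, -1.1]
opening: 0.0472
```

```bash
python3 -m inch '[[[0,0,-20,0],[0,0,-40,0],[0,0,-50,0],[0,0,-50,0],[0,0,-45,0],[20,-5,-5,0],[45,-13,0,0],[45,-13,0,0],[45,-13,0,0],[45,-13,0,0]]]'
python3 -m inch '[[[45,-13,0,0],[45,-13,0,0],[20,-6,0,0],[7,-2,0,0],[0,0,0,0],[0,0,0,0]]]'
cat > port.py <<'E'
from h import *
import sys
s=observe(); c=cam('wrist'); cv2.imwrite('pics/%s.png'%sys.argv[1],c['img']); print(s['tool_pos'],s['tool_rot'],s['contact_force'],s['opening'],s['qpos'])
for o in place_of('wrist','tank')[:2]: print(o, onz(c,o['at'],0))
for n in('top','scene'):
    c=cam(n); print(n,[(np.round(o['at'],1),round(o['conf'],2),onz(c,o['at'],0)[:2]) for o in place_of(n,'tank')[:1]])
    cv2.imwrite('pics/%s%s.png'%(n,sys.argv[1]),c['img'])
E
python3 port.py w3
```

```text
time: 6.85
tool_pos: [0.5508, 0.0393, 0.212]
tool_rot: [-3.136, 0.001, 1.294]
contact_force: [0.1, 1.0, -4.0]
opening: 0.0475
time: 7.6
tool_pos: [0.5522, 0.1572, 0.2144]
tool_rot: [-3.141, 0.001, 1.292]
contact_force: [-0.0, -0.3, -4.0]
opening: 0.0474
[0.5522 0.1572 0.2144] [-3.1413  0.0007  1.2923] [-0.033  -0.3258 -3.9917] 0.04736562484822383 [ 0.1442  0.442   1.4041 -0.0005  1.2961  0.4228]
top [(array([204.5, 252.6]), 0.78, array([0.5422, 0.2388]))]
scene [(array([199.9, 388.7]), 0.61, array([0.5519, 0.2315]))]
```

View pics/w3.png

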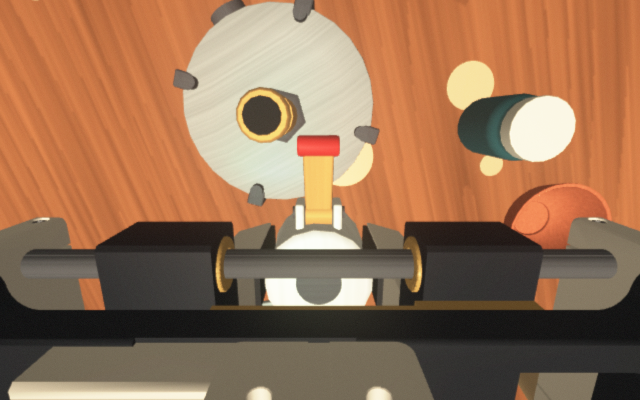

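```bash
python3 - <<'E'
from h import *
s=observe(); c=cam('wrist'); im=c['img']
hsv=cv2.cvtColor(im,cv2.COLOR_BGR2HSV)
sub=hsv[75:155,220:310]
br=((sub[...,1]>110)&(sub[...,2]>90)).astype(np.uint8); bk=(sub[...,2]<50).astype(np.uint8)
for nm,m,z in(('brass',br,.168),('black',bk,.172)):
    n,l,st,_=cv2.connectedComponentsWithStats(m); k=1+st[1:,4].argmax(); cs,_=cv2.findContours((l==k).astype(np.uint8),0,2)
    h=max(cs,key=cv2.contourArea); h=cv2.convexHull(h); e=cv2.fitEllipse(h); at=(e[0][1]+75,e[0][0]+220)
    q=onz(c,at,z); print(nm,st[k],e[1],at,q,'tool',step(*(q-s['tool_pos'])))
print([ (cam('wrist') and None)])
c2=cv2.resize(im[60:170,200:340],None,fx=5,fy=5,interpolation=2); 
t=cv2.imread('pics/topw3.png')[160:260,200:320]; sc=cv2.imread('pics/scenew3.png')[90:260,310:480]
t=cv2.resize(t,None,fx=3.3,fy=3.3); sc=cv2.resize(sc,None,fx=2.3,fy=2.3)
o=np.zeros((560,800,3),np.uint8); c2=cv2.resize(im[60:170,200:340],(400,314)); o[:314,:400]=c2; o[:330,404:800]=t[:,:396]; o[330:,:396]=sc[:230,:391].copy() if False else cv2.resize(sc,(396,230)); 
cv2.imwrite('pics/m1.png',o)
E
```

```text
brass [  17   14   60   55 1396] (53.82365036010742, 60.32949447631836) (115.85256958007812, 265.48397064208984) [0.5381 0.2313 0.168 ] tool [ 66.7 -33.7  46.8]Traceback (most recent call last):
  File "<stdin>", line 7, in <module>
ValueError: attempt to get argmax of an empty sequence
```

```bash
python3 - <<'E'
from h import *
s=observe(); c=cam('wrist'); z=s['tool_pos'][2]-.005
for o in place_of('wrist','lever')[:2]:
    q=onz(c,o['at'],z+.051); print(o,step(*(q-s['tool_pos'])))
for o in place_of('wrist','coupler_mid')[:2]:
    q=onz(c,o['at'],z+.021); print(o,step(*(q-s['tool_pos'])))
hsv=cv2.cvtColor(c['img'],cv2.COLOR_BGR2HSV); m=((hsv[...,0]<7)|(hsv[...,0]>172))&(hsv[...,1]>180)&(hsv[...,2]>120); m[:125]=0;m[170:]=0;m[:,:285]=0;m[:,350:]=0
y,x=np.where(m); print(len(y),y.min(),y.max(),x.min(),x.max())
for r in (y.min(),y.max()): print(step(*(onz(c,(r,318.5),z+.051)-s['tool_pos'])),step(*(onz(c,(r,318.5),z+.054)-s['tool_pos'])))
E
python3 -m inch '[[[10,-6,0,0],[20,-10,0,0],[20,-10,0,0],[10,-6,0,0],[5,-2,0,0],[0,0,0,0],[0,0,0,0]]]'
```

```text
{'at': [137.9, 317.9], 'conf': 0.85} [ 59.2  -0.2 -46. ]
{'at': [260.0, 317.6], 'conf': 0.86} [ -2.9  -0.4 -16. ]
519 137 155 298 338
[ 59.5   0.  -46. ] [ 59.7   0.  -49. ]
[ 53.1   0.  -46. ] [ 53.5   0.  -49. ]
time: 8.98
tool_pos: [0.5374, 0.2297, 0.2147]
tool_rot: [3.141, 0.0, 1.293]
contact_force: [-0.2, -0.7, -4.2]
opening: 0.0473
```

```bash
python3 -m inch '[[[1.5,0,10,0],[0,0,12,0],[0,0,10,0],[0,0,3,0],[0,0,0,0]]]'
python3 -m inch '[[[0,0,1,0],[0,0,1,0],[0,0,1,0]]]';python3 -m inch '[[[0,0,1,0],[0,0,1,0],[0,0,1,0]]]'
python3 -c "
from h import *
s=observe();print(s['contact_force'],s['torque'],s['tool_pos'],s['tool_rot'])"
```

```text
time: 9.6
tool_pos: [0.5376, 0.2317, 0.1794]
tool_rot: [-3.141, 0.0, 1.294]
contact_force: [-0.6, -0.0, -3.3]
opening: 0.0474
time: 9.98
tool_pos: [0.5377, 0.2318, 0.1768]
tool_rot: [3.141, -0.0, 1.294]
contact_force: [-0.5, -0.5, -4.1]
opening: 0.0475
time: 10.35
tool_pos: [0.5376, 0.2317, 0.1736]
tool_rot: [3.142, 0.0, 1.294]
contact_force: [0.0, 0.5, -4.1]
opening: 0.0473
[ 0.0457  0.4745 -4.0656] [-0.0369 -0.0687  0.0209] [0.5376 0.2317 0.1736] [3.1416 0.0001 1.2938]
```

```bash
for i in 1 ; do python3 -m inch '[[[0,0,1,0],[0,0,1,0]]]';python3 -m inch '[[[0,0,1,0],[0,0,1,0]]]'; done
python3 -c "
from h import *
s=observe();print(s['contact_force'],s['torque'],s['tool_pos'],s['tool_rot'])"
```

```text
time: 10.6
tool_pos: [0.5376, 0.2317, 0.1716]
tool_rot: [3.142, 0.0, 1.294]
contact_force: [0.8, -0.5, -4.7]
opening: 0.047
time: 10.85
tool_pos: [0.5376, 0.2317, 0.1696]
tool_rot: [3.141, 0.0, 1.294]
contact_force: [-0.6, -0.1, -3.7]
opening: 0.0471
[-0.6282 -0.0763 -3.6915] [-0.0321 -0.0751  0.0136] [0.5376 0.2317 0.1696] [3.1415 0.0001 1.2938]
```

```bash
python3 -m inch '[[[0,0,1,0],[0,0,1,0]]]';python3 -m inch '[[[0,0,1,0],[0,0,1,0]]]'
python3 -c "
from h import *
s=observe();print(s['contact_force'],s['torque'],s['tool_pos'],s['tool_rot'])"
```

```text
time: 11.1
tool_pos: [0.5377, 0.2321, 0.1681]
tool_rot: [3.141, -0.001, 1.294]
contact_force: [-1.3, 1.4, 0.8]
opening: 0.0474
time: 11.35
tool_pos: [0.5379, 0.2325, 0.1668]
tool_rot: [3.14, -0.002, 1.294]
contact_force: [-1.7, 3.4, 3.2]
opening: 0.0471
[-1.6906  3.37    3.246 ] [ 0.7039  0.3782 -0.0074] [0.5379 0.2325 0.1668] [ 3.1404 -0.0019  1.2939]
```

```bash
cat > st.py <<'E'
from h import *
s=observe();print(s['contact_force'],s['torque'],s['tool_pos'],s['tool_rot'])
E
python3 -m inch '[[[0.6,-0.4,0,0],[0.6,-0.5,0,0],[0,0,0,0]]]'; python3 st.py; python3 -m inch '[[[0,0,1,0],[0,0,1,0],[0,0,0,0]]]'; python3 st.py
```

```text
time: 11.72
tool_pos: [0.537, 0.233, 0.1652]
tool_rot: [-3.141, 0.001, 1.294]
contact_force: [-0.0, 1.9, -4.3]
opening: 0.0472
[-0.012   1.9483 -4.3448] [ 0.4209 -0.049  -0.0604] [0.537  0.233  0.1652] [-3.1412  0.0006  1.2938]
time: 12.1
tool_pos: [0.537, 0.2331, 0.1635]
tool_rot: [-3.141, 0.0, 1.294]
contact_force: [-0.9, 1.8, -3.9]
opening: 0.0475
[-0.877   1.8014 -3.9277] [ 0.4388  0.0378 -0.0108] [0.537  0.2331 0.1635] [-3.1413  0.0003  1.2937]
```

```bash
python3 -m inch '[[[0.5,-0.2,0,0],[0,0,1.5,0],[0,0,1.5,0],[0,0,0,0]]]'; python3 st.py; python3 -m inch '[[[0,0,2,0],[0,0,2,0],[0,0,2,0]]]'; python3 st.py
```

```text
time: 12.6
tool_pos: [0.5369, 0.2335, 0.1604]
tool_rot: [-3.141, 0.0, 1.294]
contact_force: [0.1, 1.3, -3.3]
opening: 0.0474
[ 0.1099  1.2689 -3.3494] [ 0.182  -0.0161 -0.0072] [0.5369 0.2335 0.1604] [-3.1414  0.0004  1.2938]
time: 12.98
tool_pos: [0.537, 0.2336, 0.1545]
tool_rot: [3.142, 0.0, 1.294]
contact_force: [-0.1, 0.9, -3.9]
opening: 0.0474
[-0.0829  0.9165 -3.9371] [ 0.1837 -0.0092  0.0091] [0.537  0.2336 0.1545] [3.1415 0.0001 1.2937]
```

```bash
python3 -m inch '[[[0.4,-0.1,2,0],[0,0,2,0],[0,0,2,0],[0,0,2,0]]]'; python3 st.py; python3 -m inch '[[[0,0,1.5,0],[0,0,1.5,0],[0,0,1.5,0]]]'; python3 st.py
```

```text
time: 13.48
tool_pos: [0.5371, 0.234, 0.1465]
tool_rot: [3.142, 0.0, 1.294]
contact_force: [-0.9, -0.3, -4.5]
opening: 0.0472
[-0.8627 -0.3351 -4.4716] [-0.0069 -0.1019 -0.0378] [0.5371 0.234  0.1465] [3.1415 0.0002 1.2938]
time: 13.85
tool_pos: [0.537, 0.2341, 0.1421]
tool_rot: [3.142, 0.0, 1.294]
contact_force: [0.3, -0.7, -3.0]
opening: 0.0474
[ 0.3105 -0.7024 -3.0026] [ 0.0119 -0.0977 -0.047 ] [0.537  0.2341 0.1421] [3.1415 0.0001 1.2939]
```

```bash
python3 -m inch '[[[0,0,1,0],[0,0,1,0],[0,0,1,0]]]'; python3 -m inch '[[[0,0,1,0],[0,0,1,0]]]'; python3 -m inch '[[[0,0,1,0],[0,0,0,0]]]'; python3 st.py
```

```text
time: 14.22
tool_pos: [0.537, 0.2341, 0.1392]
tool_rot: [3.141, 0.0, 1.294]
contact_force: [0.1, 0.4, -3.1]
opening: 0.0474
time: 14.48
tool_pos: [0.537, 0.2341, 0.1371]
tool_rot: [3.142, 0.0, 1.294]
contact_force: [-0.0, 0.4, -4.5]
opening: 0.0475
time: 14.72
tool_pos: [0.5371, 0.2341, 0.1364]
tool_rot: [3.141, -0.0, 1.294]
contact_force: [-0.5, 0.4, -2.3]
opening: 0.0471
[-0.5124  0.4214 -2.3185] [-0.0578  0.008  -0.0017] [0.5371 0.2341 0.1364] [ 3.1413 -0.0001  1.2938]
```

```bash
python3 -m inch '[[[0,0,0.7,0],[0,0,0,0]]]'; python3 st.py; python3 -m inch '[[[0,0,0,0],[0,0,0,0],[0,0,0,0],[0,0,0,0],[0,0,0,0],[0,0,0,0]]]' -1;  python3 st.py
```

```text
time: 14.98
tool_pos: [0.5372, 0.2341, 0.1358]
tool_rot: [3.141, -0.0, 1.294]
contact_force: [-0.4, 0.1, -1.1]
opening: 0.0471
[-0.3719  0.1499 -1.1245] [-0.0493  0.0985 -0.0702] [0.5372 0.2341 0.1358] [ 3.141  -0.0002  1.2938]
time: 15.72
tool_pos: [0.537, 0.2341, 0.1355]
tool_rot: [3.141, 0.0, 1.294]
contact_force: [0.1, -0.0, -0.2]
opening: 0.0915
[ 0.0755 -0.0076 -0.2418] [-0.0176 -0.0477 -0.0071] [0.537  0.2341 0.1355] [3.1415 0.0001 1.2937]
```

```bash
python3 -m inch '[[[0,0,-15,0],[0,0,-35,0],[0,0,-45,0],[0,0,-35,0],[0,0,-5,0],[0,0,0,0],[0,0,0,0]]]'; python3 look.py w4 .131
```

```text
time: 16.6
tool_pos: [0.5364, 0.2339, 0.269]
tool_rot: [-3.139, 0.002, 1.294]
contact_force: [0.7, 0.5, -0.2]
opening: 0.0915
[0.5364 0.2339 0.269 ] [-3.1393  0.0015  1.2938] [ 0.674   0.4742 -0.1684]
coupler_mid [197.8 318.6] 0.7 [0.5347 0.2278] tool [ -6.2   0.3 117. ]
lever [125.5 319.2] 0.81 [0.5532 0.2908] tool [59.4  0.7 87. ]
```

View pics/w4.png

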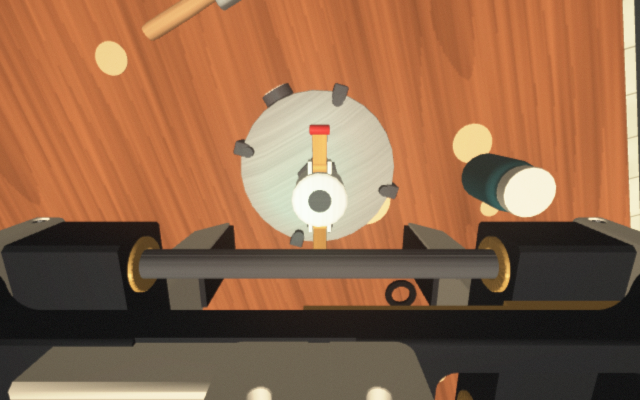

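```bash
python3 -m inch '[[[0,0,0,-0.157],[0,0,0,-0.157],[0,0,0,-0.157],[0,0,0,-0.157],[0,0,0,-0.157],[0,0,0,-0.157],[0,0,0,-0.157],[0,0,0,-0.157],[0,0,0,-0.157],[0,0,0,-0.157]]]';python3 -m inch '[[[0,0,0,0],[0,0,0,0],[0,0,0,0]]]'; python3 look.py w5 .131
```

```text
time: 18.05
tool_pos: [0.5369, 0.2341, 0.27]
tool_rot: [-3.141, -0.001, 2.869]
contact_force: [-1.0, 0.4, 0.8]
opening: 0.0917
time: 18.42
tool_pos: [0.537, 0.2341, 0.2704]
tool_rot: [-3.141, -0.0, 2.862]
contact_force: [0.3, 0.0, 0.3]
opening: 0.0917
[0.537  0.2341 0.2704] [-3.1414 -0.      2.8621] [0.2634 0.0068 0.2613]
coupler_mid [155.    9.6] 0.66 [ 0.4299 -0.021 ] tool [  32.8 -274.7  118.4]
coupler_mid [192.7 315.1] 0.63 [0.5382 0.2308] tool [ -2.1  -2.8 118.4]
coupler [186.2 312.7] 0.56 [0.5362 0.2287] tool [ -0.7  -5.4 139.4]
lever [198.4  23.1] 0.79 [0.4695 0.001 ] tool [   0.9 -242.6   88.4]
lever [200.5 240.3] 0.71 [0.5205 0.1721] tool [ -1.1 -64.1  88.4]
lever [197.5 389.1] 0.58 [0.5518 0.2905] tool [ 1.3 58.3 88.4]
```

View pics/w5.png

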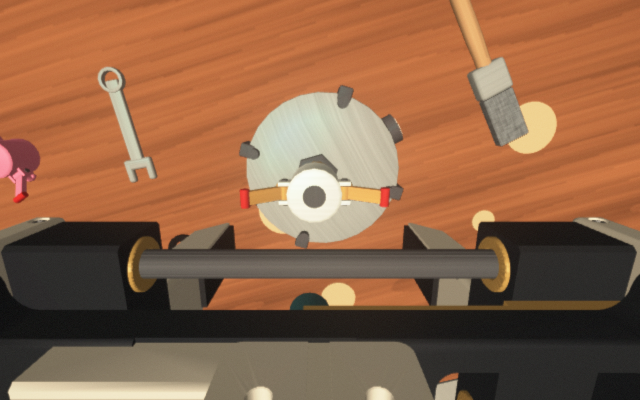

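```bash
python3 -m inch '[[[0,-1.7,0,0],[0,-1.8,0,0],[0,0,0,0],[0,0,0,0]]]'; python3 - <<'E'
from h import *
s=observe(); print(s['tool_pos'])
c=cam('wrist'); hsv=cv2.cvtColor(c['img'],cv2.COLOR_BGR2HSV); m=((hsv[...,0]<7)|(hsv[...,0]>172))&(hsv[...,1]>190)&(hsv[...,2]>110)
for a,b in((225,270),(370,415)):
    t=m.copy(); t[:180]=0;t[215:]=0;t[:,:a]=0;t[:,b:]=0; y,x=np.where(t); print(len(y),y.mean(),x.mean(),np.percentile(x,[1,99]),step(*(onz(c,(y.mean(),x.mean()),.182)-s['tool_pos'])))
E
```

```text
time: 19.12
tool_pos: [0.5361, 0.2307, 0.2705]
tool_rot: [-3.142, 0.0, 2.864]
contact_force: [0.1, 0.2, 0.1]
opening: 0.0921
[0.5361 0.2307 0.2705]
139 198.30935251798562 248.14388489208633 [244. 252.] [  0.6 -57.5  88.5]
119 196.94957983193277 388.4957983193277 [385. 392.] [ 1.8 57.8 88.5]
```

```bash
python3 -m inch '[[[0,0,20,0],[0,0,30,0],[0,0,22,0],[0,0,5,0],[0,0,0,0]]]'; python3 st.py; python3 -m inch '[[[0,0,2,0],[0,0,2,0],[0,0,2,0],[0,0,2,0]]]'; python3 st.py;  python3 -m inch '[[[0,0,2,0],[0,0,2,0]]]'; python3 st.py
```

```text
time: 19.8
tool_pos: [0.5363, 0.2308, 0.1939]
tool_rot: [3.141, 0.0, 2.864]
contact_force: [-0.4, 0.0, 0.9]
opening: 0.0921
[-0.3907  0.0276  0.8552] [ 0.0155 -0.1628 -0.0258] [0.5363 0.2308 0.1939] [3.1414 0.0004 2.8638]
time: 20.3
tool_pos: [0.5361, 0.2307, 0.1855]
tool_rot: [-3.142, 0.0, 2.864]
contact_force: [-0.1, -0.1, -0.1]
opening: 0.092
[-0.0619 -0.1238 -0.1461] [ 0.0679 -0.1385 -0.0284] [0.5361 0.2307 0.1855] [-3.1416  0.0002  2.8638]
time: 20.55
tool_pos: [0.5361, 0.2307, 0.1813]
tool_rot: [-3.141, -0.0, 2.864]
contact_force: [-0.2, -0.6, -1.0]
opening: 0.0922
[-0.1696 -0.559  -1.0104] [ 0.1007 -0.1087 -0.0385] [0.5361 0.2307 0.1813] [-3.1415 -0.      2.8638]
```

```bash
python3 -m inch '[[[0,0,1.5,0],[0,0,1.5,0]]]'; python3 st.py; python3 -m inch '[[[0,0,1.5,0],[0,0,1.5,0]]]'; python3 st.py
```

```text
time: 20.8
tool_pos: [0.5361, 0.2307, 0.1784]
tool_rot: [-3.142, 0.0, 2.864]
contact_force: [0.4, 0.3, -0.6]
opening: 0.0919
[ 0.3729  0.3005 -0.5561] [ 0.1311 -0.1392 -0.0102] [0.5361 0.2307 0.1784] [-3.1415  0.0001  2.8638]
time: 21.05
tool_pos: [0.5361, 0.2307, 0.1754]
tool_rot: [-3.142, 0.0, 2.864]
contact_force: [0.2, 0.3, -0.1]
opening: 0.0919
[ 0.2069  0.291  -0.1322] [ 0.0805 -0.177  -0.0002] [0.5361 0.2307 0.1754] [-3.1415  0.0001  2.8638]
```

```bash
python3 - <<'E'
from h import *
c=cam('wrist')['img']; s=cam('scene'); p=proj(s,[.536,.231,.17]); r,q=int(p[0]),int(p[1]); print(r,q)
a=cv2.resize(s['img'][max(0,r-55):r+55,q-65:q+65],(650,550),interpolation=cv2.INTER_CUBIC)
cv2.imwrite('pics/s6.png',a); cv2.imwrite('pics/w6.png',c)
E
```

```text
157 392
```

View pics/s6.png

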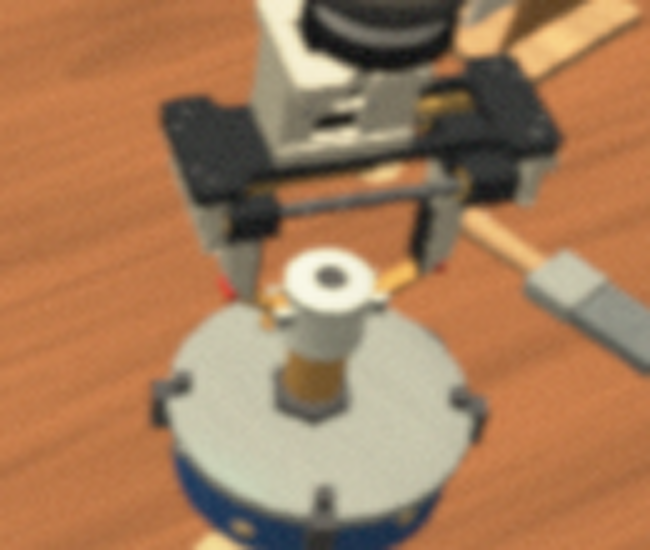

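View pics/w6.png

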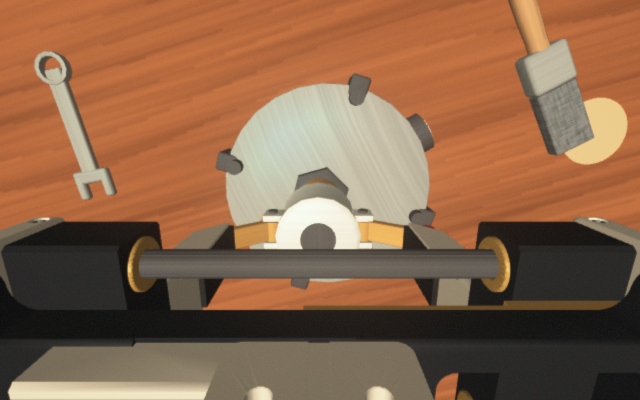

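```bash
python3 -m inch '[[[0,0,1.5,0],[0,0,1.5,0]]]'; python3 st.py; python3 -m inch '[[[0,0,1.5,0],[0,0,1.5,0]]]'; python3 st.py; python3 -m inch '[[[0,0,1.5,0],[0,0,1.5,0]]]'; python3 st.py
```

```text
time: 21.4
tool_pos: [0.5362, 0.2307, 0.1726]
tool_rot: [3.141, 0.0, 2.864]
contact_force: [-0.8, -0.2, 2.5]
opening: 0.0916
[-0.8255 -0.1979  2.4696] [ 0.0096 -0.0953  0.0221] [0.5362 0.2307 0.1726] [3.1415 0.0004 2.8638]
time: 21.65
tool_pos: [0.5365, 0.2308, 0.1704]
tool_rot: [3.141, 0.002, 2.864]
contact_force: [-0.5, -0.5, 8.0]
opening: 0.0918
[-0.5067 -0.4879  8.0341] [0.0033 0.0264 0.0244] [0.5365 0.2308 0.1704] [3.1408 0.0016 2.8639]
time: 21.9
tool_pos: [0.5368, 0.2311, 0.1679]
tool_rot: [3.14, 0.002, 2.864]
contact_force: [-0.8, 0.2, 8.5]
opening: 0.0916
[-0.7645  0.2415  8.4585] [ 0.0557 -0.0025 -0.0206] [0.5368 0.2311 0.1679] [3.1399 0.0024 2.8638]
```

```bash
python3 -m inch '[[[0,0,1.5,0],[0,0,1.5,0],[0,0,1.5,0]]]'; python3 st.py; python3 -m inch '[[[0,0,1.5,0],[0,0,1.5,0],[0,0,1.5,0]]]'; python3 st.py; python3 -m inch '[[[0,0,1.5,0],[0,0,1.5,0]]]'; python3 st.py
```

```text
time: 22.28
tool_pos: [0.537, 0.2311, 0.1636]
tool_rot: [3.14, 0.003, 2.864]
contact_force: [-0.8, -0.4, 9.0]
opening: 0.0919
[-0.8133 -0.3577  8.9852] [ 0.1011 -0.1011  0.01  ] [0.537  0.2311 0.1636] [3.1396 0.003  2.8639]
time: 22.65
tool_pos: [0.5371, 0.2311, 0.1592]
tool_rot: [3.14, 0.003, 2.864]
contact_force: [-0.4, -0.0, 9.6]
opening: 0.0917
[-0.3882 -0.0452  9.5821] [ 0.0634 -0.0967  0.0056] [0.5371 0.2311 0.1592] [3.1396 0.0033 2.8638]
time: 22.9
tool_pos: [0.5371, 0.231, 0.1562]
tool_rot: [3.14, 0.003, 2.864]
contact_force: [0.0, 0.1, 9.3]
opening: 0.0922
[0.0014 0.1465 9.3232] [ 0.0216 -0.0787  0.0191] [0.5371 0.231  0.1562] [3.1396 0.0033 2.8638]
```

```bash
python3 -m inch '[[[0,0,1.5,0],[0,0,1.5,0],[0,0,1.5,0],[0,0,1.5,0]]]'; python3 st.py; python3 -m inch '[[[0,0,1.5,0],[0,0,1.5,0],[0,0,1.5,0]]]'; python3 st.py; python3 -m inch '[[[0,0,1.5,0],[0,0,1.5,0],[0,0,1.5,0]]]'; python3 st.py
```

```text
time: 23.4
tool_pos: [0.5371, 0.231, 0.1501]
tool_rot: [3.14, 0.003, 2.864]
contact_force: [-0.6, -0.7, 8.9]
opening: 0.0917
[-0.5652 -0.7396  8.8607] [ 0.0697 -0.0404 -0.0217] [0.5371 0.231  0.1501] [3.1398 0.0031 2.8638]
time: 23.78
tool_pos: [0.5372, 0.2311, 0.1458]
tool_rot: [3.139, 0.003, 2.864]
contact_force: [0.0, -0.7, 10.0]
opening: 0.0916
[ 0.0295 -0.7264 10.0205] [ 0.0414 -0.0375  0.0339] [0.5372 0.2311 0.1458] [3.1395 0.0034 2.8638]
time: 24.15
tool_pos: [0.5373, 0.231, 0.1412]
tool_rot: [3.14, 0.003, 2.864]
contact_force: [0.2, 0.4, 9.6]
opening: 0.0915
[0.2338 0.4195 9.5707] [ 0.022  -0.1015  0.033 ] [0.5373 0.231  0.1412] [3.1396 0.0035 2.8638]
```

```bash
python3 -m inch '[[[0,0,1.5,0],[0,0,1.5,0],[0,0,1.5,0],[0,0,1.5,0]]]'; python3 st.py; python3 -m inch '[[[0,0,1.5,0],[0,0,1.5,0],[0,0,1.5,0]]]'; python3 st.py; python3 -m inch '[[[0,0,1.5,0],[0,0,1.5,0]]]'; python3 st.py
```

```text
time: 24.65
tool_pos: [0.5371, 0.2309, 0.1349]
tool_rot: [3.14, 0.003, 2.864]
contact_force: [0.5, -0.6, 7.0]
opening: 0.0919
[ 0.529  -0.6166  7.0224] [-0.0178 -0.1648 -0.0052] [0.5371 0.2309 0.1349] [3.1399 0.003  2.8637]
time: 25.02
tool_pos: [0.537, 0.2309, 0.1302]
tool_rot: [3.14, 0.003, 2.864]
contact_force: [0.5, -0.6, 6.7]
opening: 0.0917
[ 0.4513 -0.6432  6.7367] [ 0.0055 -0.1248 -0.0326] [0.537  0.2309 0.1302] [3.1401 0.0026 2.8638]
time: 25.28
tool_pos: [0.5369, 0.2309, 0.127]
tool_rot: [3.14, 0.002, 2.864]
contact_force: [0.2, 0.0, 6.2]
opening: 0.092
[0.2159 0.041  6.1724] [ 0.0579 -0.1419 -0.0534] [0.5369 0.2309 0.127 ] [3.1403 0.0023 2.8637]
```

```bash
python3 -m inch '[[[0,0,1.5,0],[0,0,1.5,0],[0,0,1.5,0]]]'; python3 st.py; python3 -m inch '[[[0,0,1.5,0],[0,0,1.5,0],[0,0,1.5,0]]]'; python3 st.py; python3 -m inch '[[[0,0,1.5,0],[0,0,1.5,0],[0,0,0,0]]]'; python3 st.py
```

```text
time: 25.65
tool_pos: [0.5369, 0.2308, 0.1226]
tool_rot: [3.141, 0.002, 2.864]
contact_force: [-0.2, -0.6, 9.0]
opening: 0.0915
[-0.1807 -0.5837  9.0263] [-0.0531 -0.0619  0.0004] [0.5369 0.2308 0.1226] [3.1405 0.0023 2.8638]
time: 26.02
tool_pos: [0.5364, 0.2309, 0.1174]
tool_rot: [3.141, 0.001, 2.864]
contact_force: [0.3, 0.5, 1.9]
opening: 0.0918
[0.2742 0.5317 1.9451] [ 0.1643 -0.2061 -0.0649] [0.5364 0.2309 0.1174] [3.1409 0.0011 2.8638]
time: 26.4
tool_pos: [0.5359, 0.2307, 0.1137]
tool_rot: [-3.141, -0.0, 2.864]
contact_force: [1.1, 1.2, 2.2]
opening: 0.0917
[1.0739 1.2329 2.1682] [ 0.2452 -0.1588  0.0002] [0.5359 0.2307 0.1137] [-3.1413 -0.0004  2.8639]
```

```bash
python3 -m inch '[[[0,0,0,0],[0,0,0,0],[0,0,0,0]]]' -0.85 12; python3 st.py; python3 -m inch '[[[0,0,0,0],[0,0,0,0],[0,0,0,0]]]' -0.7; python3 st.py; python3 -m inch '[[[0,0,0,0],[0,0,0,0],[0,0,0,0]]]' -0.55; python3 st.py
```

```text
time: 26.78
tool_pos: [0.5354, 0.2304, 0.1127]
tool_rot: [-3.14, -0.002, 2.864]
contact_force: [1.8, 0.4, -9.3]
opening: 0.0848
[ 1.8403  0.3811 -9.3304] [ 0.0922 -0.347   0.0413] [0.5354 0.2304 0.1127] [-3.1401 -0.002   2.8638]
time: 27.15
tool_pos: [0.5357, 0.2306, 0.1138]
tool_rot: [-3.141, -0.001, 2.864]
contact_force: [0.0, 0.4, -9.8]
opening: 0.0779
[ 0.0466  0.3803 -9.766 ] [ 0.1068 -0.0605 -0.0262] [0.5357 0.2306 0.1138] [-3.1411 -0.0008  2.8638]
time: 27.52
tool_pos: [0.5358, 0.2307, 0.1137]
tool_rot: [-3.141, -0.001, 2.864]
contact_force: [-1.2, -0.3, -10.6]
opening: 0.0715
[ -1.2292  -0.2915 -10.5584] [ 0.1029 -0.0658 -0.0235] [0.5358 0.2307 0.1137] [-3.1412 -0.0006  2.8638]
```

```bash
python3 -m inch '[[[0,0,1,0],[0,0,0.7,0],[0,0,0.5,0]]]' -0.5 15; python3 st.py; python3 -m inch '[[[0,0,0.4,0],[0,0,0.3,0],[0,0,0,0]]]' -0.42 ; python3 st.py; python3 -m inch '[[[0,0,0,0],[0,0,0,0],[0,0,0,0]]]' -0.35; python3 st.py
```

```text
time: 27.9
tool_pos: [0.5365, 0.2309, 0.1128]
tool_rot: [3.141, 0.001, 2.864]
contact_force: [-2.0, -0.2, -0.2]
opening: 0.0692
[-2.0171 -0.2296 -0.1913] [ 0.0842  0.2792 -0.031 ] [0.5365 0.2309 0.1128] [3.1408 0.0014 2.8639]
time: 28.28
tool_pos: [0.5365, 0.2308, 0.1118]
tool_rot: [3.141, 0.001, 2.864]
contact_force: [-2.6, 0.0, 2.8]
opening: 0.065
[-2.6498  0.0398  2.8144] [0.1166 0.2099 0.0201] [0.5365 0.2308 0.1118] [3.1409 0.0013 2.8638]
time: 28.65
tool_pos: [0.5363, 0.2307, 0.1112]
tool_rot: [3.141, 0.0, 2.864]
contact_force: [-0.9, -0.1, 1.9]
opening: 0.0624
[-0.932  -0.0883  1.9437] [ 0.0655  0.1906 -0.0332] [0.5363 0.2307 0.1112] [3.1414 0.0005 2.8638]
```

Near the end; close on, with a modest force, until the arms stop.

```bash
python3 -m inch '[[[0,0,0,0],[0,0,0,0],[0,0,0,0]]]' -0.2 15; python3 st.py; python3 -m inch '[[[0,0,0,0],[0,0,0,0],[0,0,0,0],[0,0,0,0]]]' 0 18; python3 st.py; python3 -m inch '[[[0,0,0,0],[0,0,0,0],[0,0,0,0],[0,0,0,0]]]' 0 22; python3 st.py
python3 - <<'E'
from h import *
s=cam('scene'); p=proj(s,[.536,.231,.15]); r,q=int(p[0]),int(p[1])
cv2.imwrite('pics/s7.png',cv2.resize(s['img'][r-40:r+40,q-50:q+50],(600,480),interpolation=cv2.INTER_CUBIC))
E
```

```text
time: 29.02
tool_pos: [0.5361, 0.2306, 0.111]
tool_rot: [-3.141, 0.0, 2.864]
contact_force: [-2.0, -0.9, 0.5]
opening: 0.0604
[-2.0152 -0.8792  0.4836] [-0.0878  0.1454 -0.0408] [0.5361 0.2306 0.111 ] [-3.1413  0.      2.8638]
time: 29.52
tool_pos: [0.536, 0.2307, 0.111]
tool_rot: [-3.141, -0.0, 2.864]
contact_force: [-1.6, -0.7, -0.3]
opening: 0.06
[-1.565  -0.6661 -0.3088] [-0.1355  0.1185 -0.0122] [0.536  0.2307 0.111 ] [-3.1414 -0.0001  2.8638]
time: 30.02
tool_pos: [0.536, 0.2307, 0.111]
tool_rot: [-3.141, -0.0, 2.864]
contact_force: [-2.2, -1.6, -0.2]
opening: 0.0597
[-2.2467 -1.5594 -0.2356] [-0.1377  0.1329 -0.0581] [0.536  0.2307 0.111 ] [-3.1414 -0.0001  2.8638]
```

View pics/s7.png

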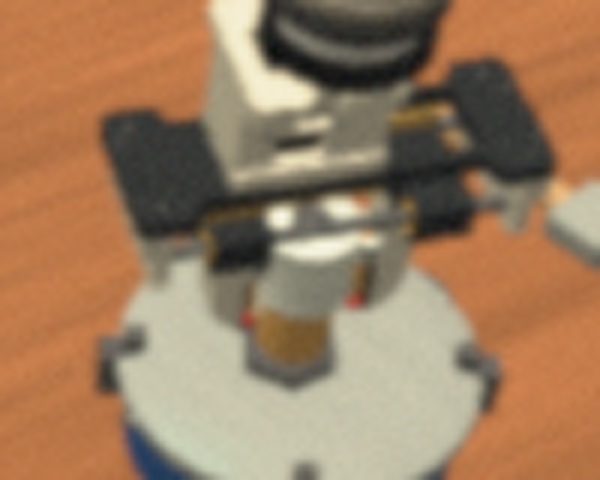

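```bash
python3 -m inch '[[[0,0,0,0],[0,0,0,0],[0,0,0,0],[0,0,0,0],[0,0,0,0],[0,0,0,0]]]' -1; python3 st.py; python3 -m inch '[[[0,0,-10,0],[0,0,-30,0],[0,0,-45,0],[0,0,-45,0],[0,0,-28,0],[0,0,0,0],[0,0,0,0]]]'; python3 look.py w8 .1275
python3 - <<'E'
from h import *
s=cam('scene'); p=proj(s,[.536,.231,.15]); r,q=int(p[0]),int(p[1])
a=cv2.resize(s['img'][r-40:r+40,q-50:q+50],(400,320),interpolation=cv2.INTER_CUBIC)
b=cv2.resize(cv2.imread('pics/w8.png')[130:235,240:400],(400,262),interpolation=cv2.INTER_CUBIC)
o=np.zeros((320,800,3),np.uint8); o[:,:400]=a; o[:262,400:]=b; cv2.imwrite('pics/f.png',o)
E
```

```text
time: 30.82
tool_pos: [0.5361, 0.2307, 0.1111]
tool_rot: [-3.142, 0.0, 2.864]
contact_force: [0.1, -1.0, 0.4]
opening: 0.0916
[ 0.0861 -1.0328  0.3895] [ 0.0491 -0.1713 -0.0219] [0.5361 0.2307 0.1111] [-3.1415  0.0001  2.8638]
time: 31.7
tool_pos: [0.5355, 0.2306, 0.2682]
tool_rot: [-3.141, -0.001, 2.864]
contact_force: [0.4, -0.7, -0.7]
opening: 0.0916
[0.5355 0.2306 0.2682] [-3.1407 -0.0013  2.8638] [ 0.4264 -0.7027 -0.719 ]
coupler_mid [154.7   9.9] 0.95 [ 0.4283 -0.0258] tool [  32.5 -275.8  120.2]
coupler_mid [189.6 317.7] 0.68 [0.5347 0.2303] tool [  0.4  -0.3 119.7]
coupler [155.9  23.9] 0.97 [ 0.4298 -0.0342] tool [  28.7 -283.4  141.2]
coupler [185.2 315.6] 0.79 [0.5347 0.2281] tool [ -0.1  -2.4 140.7]
lever [200.3  19.5] 0.7 [ 0.4689 -0.0078] tool [  -1.5 -247.4   90. ]
lever [183.8 345.5] 0.6 [0.5295 0.2555] tool [12.5 22.4 89.7]
lever [184.5 290.4] 0.38 [0.5177 0.212 ] tool [ 11.9 -22.6  89.7]
```

View pics/f.png

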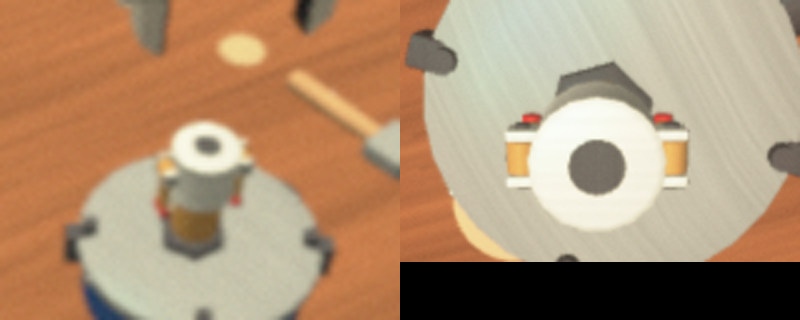

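```bash
python3 -c "
from cell import *
print(hand_in())"
```

```text
the job is handed in; nothing more can be done
None
```

The coupler is on the brass filling port, both cam arms hang fully down, and the gripper has let go and is clear above it. I handed the job in at about 32 s of the 72 s allowed.

- **Placing:** I found the port with the wrist camera and touched its bevel at about 7 N. From the side force I shifted roughly 2 mm, the coupler slid on, and I lowered it to the seal, pressing about 3 N.
- **Arms:** I turned the gripper a quarter turn and re-centred it by 3.5 mm, because the coupler had sat off-centre in the jaws. I pushed both arms down with the two fingertips (about 10 N in total), then squeezed them home with the grip force raised from 12 N to 22 N, below the 30 N bending limit.
- **Final check of the arms:** The jaws stopped at 59.7 mm. In the last pictures both red ends are symmetric, about 27 mm from the axis, so both arms are at or near their stop.

- **Not confirmed:** I had no direct reading of the seal's travel. That the coupler is drawn down tight is inferred from the arm positions.
- **Disagreement:** The camera's two views of the coupler's offset in the jaws differed by about 4 mm. I trusted the sideways one, and it fitted my first camera fix of the port.
- **Brief counter-force:** During the squeeze the wrist read about 10 N of rubbing between pads and arms that would lift the coupler. Lowering the tool about 2 mm cleared it.

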